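Load the polishing-compound tray in order and set the speed dial

TASK

Get the polishing station ready. Lay the compound bars flat in the grey tray, one at a time and from coarse to fine: first black in the one-dot pocket, then white in the two-dot pocket, then red in the three-dot pocket; last of all, turn the speed dial so that its white pointer stands at the red mark. The bars are brittle, so set them down rather than dropping them, and leave the blue bar and everything else on the bench where it is.

Things in the scene. Friction and masses are not known exactly. Their poses are not given: they have to be found in the camera images.
- black_bar: Brittle bar of black (coarse) polishing compound with a cardboard sleeve round its +x end: 110 x 38 x 40 mm (x, y, z), about 0.3 kg, lying flat on the table. Origin at the centre of its underside, x along its length, z up.
- white_bar: Brittle bar of white (medium) polishing compound with a cardboard sleeve round its +x end: 110 x 38 x 40 mm (x, y, z), about 0.3 kg, lying flat on the table. Origin at the centre of its underside, x along its length, z up.
- red_bar: Brittle bar of dark red (fine) polishing compound with a cardboard sleeve round its +x end: 110 x 38 x 40 mm (x, y, z), about 0.3 kg, lying flat on the table. Origin at the centre of its underside, x along its length, z up.
- tray: Fixed low grey tray with three side-by-side pockets, 166 x 240 mm (x, y) and 16 mm high. Origin on the table under the middle pocket's centre; the near rim with the black dots is on its -x side, the one-dot pocket at +y, the three-dot pocket at -y.
- pocket1 (a point): Centre of the floor of the pocket marked with one black dot on the tray's near (-x) rim. The pocket is 124 mm long (tray x), 50 mm wide (tray y) and 8 mm deep below the tray's top, floor 8 mm above the table. Pocket centres are 80 mm apart along tray y, with ridges 30 mm wide and 8 mm high between them. Axes as the tray's; a bar lies lengthwise in it, either end first.
- pocket2 (a point): Centre of the floor of the pocket marked with two black dots on the tray's near (-x) rim. The pocket is 124 mm long (tray x), 50 mm wide (tray y) and 8 mm deep below the tray's top, floor 8 mm above the table. Pocket centres are 80 mm apart along tray y, with ridges 30 mm wide and 8 mm high between them. Axes as the tray's; a bar lies lengthwise in it, either end first.
- pocket3 (a point): Centre of the floor of the pocket marked with three black dots on the tray's near (-x) rim. The pocket is 124 mm long (tray x), 50 mm wide (tray y) and 8 mm deep below the tray's top, floor 8 mm above the table. Pocket centres are 80 mm apart along tray y, with ridges 30 mm wide and 8 mm high between them. Axes as the tray's; a bar lies lengthwise in it, either end first.
- dial (a joint): Angle of the speed dial in rad, 0 to 2.6, growing clockwise seen from above; 0 is the first tick, the pointer meets the middle of the red mark at 1.571. Stays where it is left (light friction).
- dial_grip (a point): Point on the dial's vertical axis at the height to grip, 64 mm above the table. The dial is a black bar knob on the flat top (42 mm high) of a fixed blue control box 100 x 100 mm; the bar is 64 mm long (y of this frame), 16 mm thick (x) and spans 50 to 76 mm above the table, above a round skirt. A white line along one half of its top runs to the pointer end (+y of this frame).
- dial_pointer (a point): The pointer end of the dial's bar, at its top, 32 mm from the axis; turns with the dial.
- dial_mark (a point): Middle of the red index mark on the white dial plate, 40 mm from the dial's axis, fixed to the control box. Black ticks 0.26 rad apart lie on the same scale.
- blue_bar: A spare blue bar of the same size and make, not part of the job: leave it. Origin at the centre of its underside.
- tin: Brass tin, 60 mm across, 42 mm high; bystander.
- bench_block: Steel bench block 75 x 75 x 30 mm; bystander.
- hammer: Hammer 240 mm long, lying; bystander.
Not all that is in view belongs to the job. What is shaped like the red_bar but green is not meant. What is shaped like the black_bar but yellow is not meant.

How it is judged:
By the outcome, as a careful person would: the job done as asked, in the order asked, and still so for the second after the job is handed in, with the robot touching nothing.
It also fails if it takes over 72 s, if anything falls off the work surface, if the arm or the gripper's body presses on something with over 40 N, if the wrist force passes 120 N, or if a joint passes its speed limit or range.

ROBOT

A 6-joint arm with a two-finger parallel gripper is mounted at the origin on the work surface. World frame = base frame: x ahead of the robot, y to its left, z up, the work surface at z = 0. Lengths are in m, angles in rad, forces in N, time in s.
With the tool pointing down it reaches from about 0.35 to 0.875 m from the base axis. Payload 4.2 kg.
Tool frame: the origin (TCP) lies between the finger pads; the fingertips stand 19 mm ahead of it and the grasp point (between the pads) is the TCP (r.tcp_to_tips is the distance from the TCP to the fingertips, in m); z points along the fingers, y is the line along which they close (so a half turn about z gives the same grasp; the last joint's range is limited). The gripper opens to 85 mm and grips with 20 to 120 N. Pads are 22 mm wide; open, the fingers measure 114 mm over their backs; the gripper's body (76 mm by 85 mm) begins 54 mm behind the grasp point. The pads swing forward as they close: fully open they stand 13 mm farther back than shut.
Start: joints at [1.495, 0.385, 0.008, 0, -1.194, -0.259], TCP at [0.205, 0.59, 0.25] pointing down, gripper open.
Joint ranges: [-3.14, 3.14], [-1.21, 2.06], [-1.07, 1.41], [-3.16, 2.05], [-2.99, -0.16], [-3.1, 3.1]. Speed limits (rad/s): [2.79, 2.79, 3.14, 3.14, 3.14, 3.14].

INTERFACE

Orientations are given as a unit quaternion [x, y, z, w].
In Python, from workcell import r gives the robot as it stands.
- The arm moves only by the tool apply_moves, never from a script. Its argument "deltas" is a list of rows, each a list of 5 numbers: the shift along the tool's x, y, z in units of 0.1 m (1.0 is 0.1 m), then the turn about the tool's z in units of 2 pi rad (1.0 is 2 pi rad), then the opening, from -1 (shut) to 1 (fully open). A call has 1 to 10 rows; each row is the pose to reach, as a shift and turn from the pose commanded when the call began, along the tool's axes at that moment, turning the shorter way round; what a row does not reach only later rows make up. A row lasts 1/10 s, in which the tool goes at most 50 mm and 8.59 degrees, less where a joint would pass 70% of its speed; a pose out of reach is approached as far as the arm can. A call with a number of a shift or a turn outside -1 to 1 is refused whole. A call with a gripper value outside its range is refused whole. The fingers move at their own pace and stop on an object; "squeeze" is the grip in N (left out, the last holds). Time passes only in rows, so rows that repeat a pose let the fingers close. It gives the time, the measured TCP pose, the force, the opening and the grip force at its end, in the units of the state.
- r.state(): the state, without advancing time (a new reading comes with each control period).
- r.get_image(name): name is "side" or "top"; returns the picture (384x512x3 uint8, blue, green, red); there is no depth.
- r.get_calibration(name): a dict with "fx", "fy", "cx", "cy" (pixels), "origin" and "orientation" of the camera in the world. Camera axes: x right, y up, looking along -z (the intrinsics and any distortion apply to the point x, -y, -z); pixel columns grow to the right and rows downward; lengths in m; the calibration is good to about 2 mm. A picture is of the moment at which its call begins. get_calibration takes no time and is no camera call.
- r.sign_off(): hands the job in; it is judged then, once.
Trained networks look in the newest picture that a camera, given by its name, has taken for a name from the list of things; names that differ only in an ending like _2 or _b are one class to them, and where a whole thing is asked for, a point or a joint stands for the part that bears it (a point fixed in the world has none). Each returns a list of dicts, best first, with "confidence" (0 to 1); they miss things now and then, are a little off and sometimes report something else, mostly with a low value. They report only what shows in the picture. A call takes as long as a camera call. They do not tell look-alikes from the thing itself.
- r.find_in(camera, name): "box" ([centre column, centre row, width, height] in pixels, round what is visible of it).
- r.spot_point(camera, name): "uv" ([column, row] in pixels: a listed point, or the origin of a listed thing).
The state is a dict: "time_s": time; "q": joint angles; "joint_vel": joint speeds; "joint_torque": joint torques, N m; "tool_pos": TCP position; "ee_rot": TCP orientation; "ft_force": force on the tool from outside, world axes, zero at the start; "moment": the same for the moment, N m; "finger_gap": finger opening in m; "gripper_force": force on a finger pad.
Only numpy, scipy, OpenCV 4.12 (cv2) and the standard library are available. Lean on these libraries where they do the work, as an engineer would, in place of code of your own. Each camera call takes 0.05 s, during which the arm holds its last target. There are 200 camera calls.

## Working session

There is one attempt and no reset: what is moved stays moved. The work goes in short steps, Python scripts to look and compute and a tool call to move; the robot and the scene stay as the last step left them, time stands still between calls to the robot, and variables do not carry over. Pictures are saved under pics/ and viewed, at most 10 in all, crops included, and the job is handed in when it is done.

Besides the shell and the picture viewer there is one more tool, called after "Emit:" by a JSON object that holds its "name" and its "arguments", one argument or row to a line. apply_moves: Moves the arm, as the interface text tells. Its arguments: {"type":"object","properties":{"deltas":{"type":"array"},"squeeze":{"type":"number"}},"required":["deltas"]}

```bash
ls; mkdir -p pics
cat > h.py <<'E'
import numpy as np, cv2
from scipy.spatial.transform import Rotation as R
from workcell import r
def ray(cam,uv):
    c=r.get_calibration(cam)
    K=np.array([[c['fx'],0,c['cx']],[0,c['fy'],c['cy']],[0,0,1.]])
    d=np.array(c.get('distortion',np.zeros(5)),float)
    p=cv2.undistortPoints(np.array([[uv]],float),K,d)[0,0]
    return np.array(c['origin']),R.from_quat(c['orientation']).apply([p[0],-p[1],-1])
def at(cam,uv,z):
    o,d=ray(cam,uv); return o+d*(z-o[2])/d[2]
E
python3 - <<'E'
from h import *
print(r.get_calibration('top'),r.get_calibration('side'));print(r.state())
a=r.get_image('top');b=r.get_image('side')
cv2.imwrite('pics/top0.png',cv2.resize(a,(800,600)));cv2.imwrite('pics/side0.png',cv2.resize(b,(800,600)))
cv2.imwrite('pics/top_raw.png',a)
E
```

```text
pics
{'fx': 365.5098845193708, 'fy': 365.5098845193708, 'cx': 254.95768625475043, 'cy': 190.36611564749012, 'origin': array([ 0.44887715, -0.01622776,  1.18844391]), 'orientation': array([ 0.03520728, -0.03179327, -0.69952956,  0.71302737])} {'fx': 364.72541259600126, 'fy': 364.72541259600126, 'cx': 261.4084639428002, 'cy': 190.08665904787577, 'origin': array([ 0.18193235, -0.69566777,  0.80435197]), 'orientation': array([ 0.38544047, -0.08873691, -0.22652213,  0.89008378])}
{'time_s': 0.0, 'q': array([ 1.49460102e+00,  3.85562519e-01,  6.61743606e-03, -4.96822815e-04,
       -1.19398860e+00, -2.58647744e-01]), 'joint_vel': array([-1.38374589e-03, -5.84900680e-04,  6.23455034e-04,  2.19304946e-04,
       -8.79158773e-04, -1.14092538e-05]), 'joint_torque': array([ 6.31010189e-04, -3.92291236e+01,  1.88402778e+01,  4.18614194e+00,
       -4.66533369e-03,  8.43263592e-06]), 'tool_pos': array([0.20516243, 0.58979233, 0.24921497]), 'ee_rot': array([ 9.86001857e-01, -1.66730751e-01, -1.32569738e-04,  1.08526714e-03]), 'ft_force': array([ 0.01850982, -0.06946468,  0.21437631]), 'moment': array([ 0.00750153, -0.0378533 , -0.04491089]), 'gripper_force': 0.0, 'finger_gap': 0.08543369955983054}
```

View pics/top0.png

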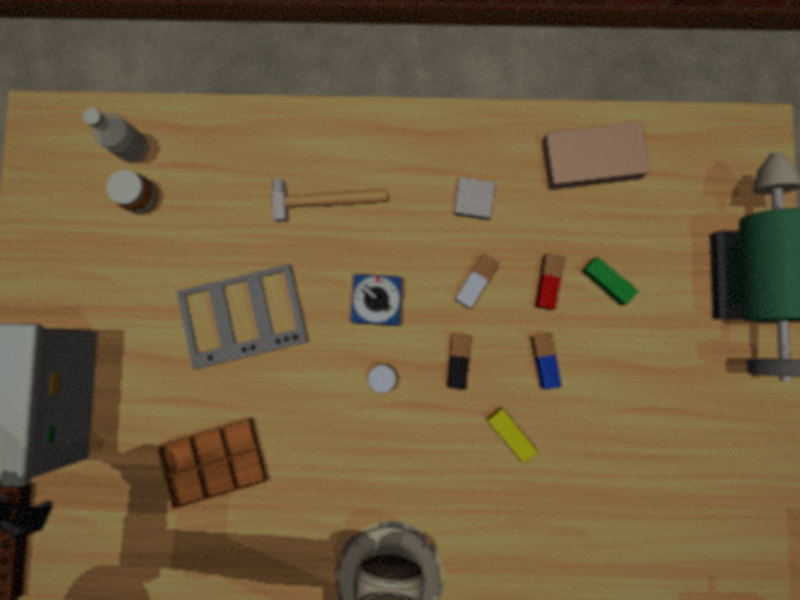

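View pics/side0.png

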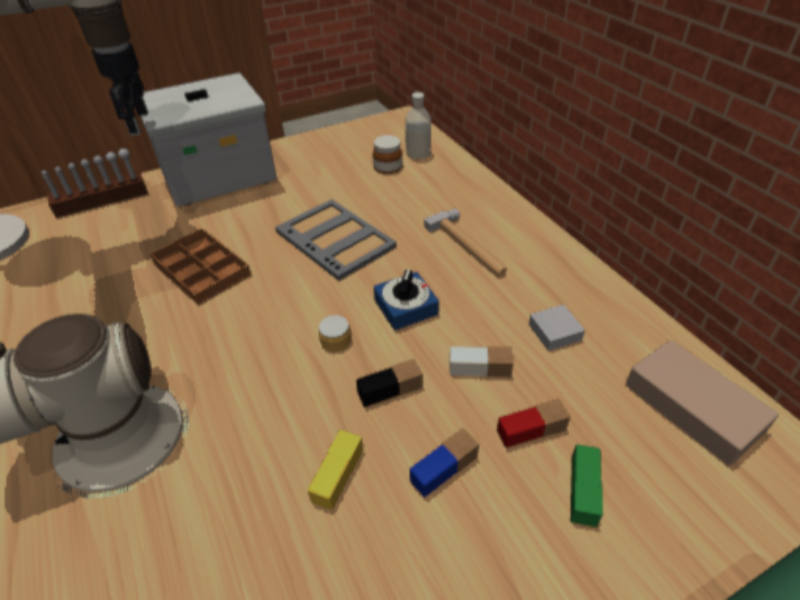

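The top view (800x600) shows black at (459,361), white (477,281), red (550,281) and blue (547,361), all sleeved. The plain green bar at (610,281) and yellow bar at (513,435) are look-alikes. The tray is at (243,315) with its dots on the lower rim, one dot leftmost. The dial is at (377,300) with its pointer up-left and the red mark near the top. The compartment box at (213,462) is only clutter.

Run:
```python
from h import *
a=r.get_image('top')
for n in ['black_bar','white_bar','red_bar','blue_bar','pocket1','pocket2','pocket3','tray','dial_grip','dial_pointer','dial_mark']:
    t=r.spot_point('top',n)
    z={'dial_grip':.064,'dial_pointer':.076,'dial_mark':.043}.get(n,.008 if 'pocket' in n else 0)
    print(n,[(np.round(d['uv'],1).tolist(),round(d['confidence'],2),at('top',d['uv'],z).round(4)[:2].tolist()) for d in t[:4]])
c=a[150:300,220:420]
cv2.imwrite('pics/crop1.png',cv2.resize(c,(800,600),interpolation=cv2.INTER_CUBIC))
```

```text
black_bar [([292.3, 232.4], 0.71, [0.4278, -0.1326]), ([328.4, 280.1], 0.65, [0.2788, -0.2491])]
white_bar [([304.3, 179.1], 0.56, [0.6019, -0.1702])]
red_bar [([350.2, 180.7], 0.87, [0.5995, -0.3203]), ([387.8, 180.0], 0.68, [0.6041, -0.4431])]
blue_bar [([344.3, 227.3], 0.74, [0.4474, -0.3004]), ([233.0, 183.4], 0.7, [0.5833, 0.0629])]
pocket1 [([129.9, 206.8], 0.78, [0.5, 0.394]), ([153.6, 196.8], 0.75, [0.5339, 0.3187]), ([179.9, 192.5], 0.57, [0.5495, 0.2339])]
pocket2 [([129.9, 206.8], 0.78, [0.5, 0.394]), ([153.6, 196.8], 0.75, [0.5339, 0.3187]), ([179.9, 192.5], 0.57, [0.5495, 0.2339])]
pocket3 [([129.9, 206.8], 0.78, [0.5, 0.394]), ([153.6, 196.8], 0.75, [0.5339, 0.3187]), ([179.9, 192.5], 0.57, [0.5495, 0.2339])]
tray [([157.5, 200.6], 0.91, [0.5223, 0.3077]), ([300.3, 126.9], 0.52, [0.7762, -0.1558])]
dial_grip [([239.4, 189.9], 0.56, [0.5563, 0.0384])]
dial_pointer [([231.1, 183.4], 0.62, [0.5746, 0.0637]), ([349.6, 183.6], 0.23, [0.5809, -0.2989])]
dial_mark [([245.3, 178.3], 0.6, [0.5954, 0.0216]), ([345.5, 229.5], 0.37, [0.4407, -0.2938]), ([182.1, 190.4], 0.21, [0.5533, 0.2199]), ([292.7, 231.8], 0.19, [0.4304, -0.1296])]
```

View pics/crop1.png

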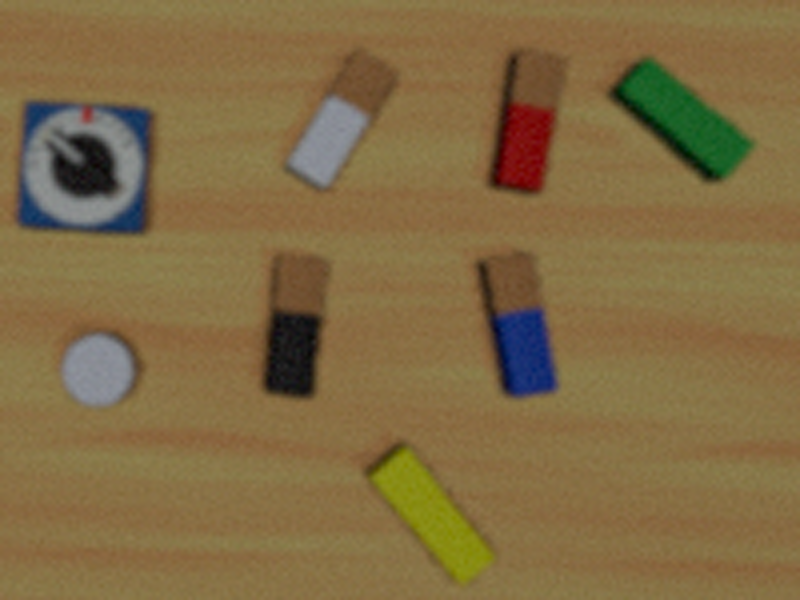

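Run:
```python
from h import *
def W(u,v,z): return at('top',[220+u/4-.375,150+v/4-.375],z)[:2]
for n,t,b in [('black',(305.5,256.5),(290,394)),('white',(378,62),(307.5,176.5)),('red',(543,53),(521,189))]:
    p,q=W(*t,.04),W(*b,.04); d=p-q
    print(n,'c',((p+q)/2).round(4),'len',np.hypot(*d).round(4),'yaw',np.degrees(np.arctan2(d[1],d[0])).round(1))
c=W(84,166,.043);m=W(87,115,.043);print('dial c',c,'mark',m-c, np.degrees(np.arctan2(*(m-c)[::-1])))
for n in ['dial_grip','dial_pointer','dial_mark','tray','pocket1','black_bar','white_bar','red_bar']: 
    z={'dial_grip':.064,'dial_pointer':.076,'dial_mark':.043}.get(n,.008 if 'pocket' in n else 0)
    if n=='dial_grip': r.get_image('side')
    print(n,[(round(d['confidence'],2),at('side',d['uv'],z).round(4)[:2].tolist()) for d in r.spot_point('side',n)[:3]])
a=r.get_image('top')
hsv=cv2.cvtColor(cv2.GaussianBlur(a,(3,3),0),cv2.COLOR_BGR2HSV)[160:245,105:210]
g=((hsv[...,1]<70)).astype(np.uint8)
k=cv2.connectedComponentsWithStats(g); i=1+np.argmax(k[2][1:,4]); pts=cv2.findNonZero((k[1]==i).astype(np.uint8))
bx=cv2.boxPoints(cv2.minAreaRect(pts))+[105,160]
P=np.array([at('top',p,.016)[:2] for p in bx]);print('tray',k[2][i],bx.round(1).tolist(),P.round(4).tolist(),'c',P.mean(0).round(4),[np.hypot(*(P[j]-P[j-1])).round(4) for j in range(4)],[np.degrees(np.arctan2(*(P[j]-P[j-1])[::-1])).round(1) for j in range(4)])
cv2.imwrite('pics/crop2.png',cv2.resize(a[150:255,105:275],(800,494),interpolation=cv2.INTER_CUBIC))
```

```text
black c [ 0.4333 -0.1342] len 0.1075 yaw -5.9
white c [ 0.5959 -0.1683] len 0.1075 yaw -30.9
red c [ 0.5974 -0.3177] len 0.1101 yaw -9.4
dial c [0.55446851 0.0354249 ] mark [ 0.04047669 -0.00143819] -2.034933401251012
dial_grip [(0.65, [0.544, 0.0257])]
dial_pointer [(0.74, [0.7214, -0.2063]), (0.56, [0.5661, 0.0515])]
dial_mark [(0.63, [0.5927, 0.0378])]
tray [(0.57, [0.5256, 0.315])]
pocket1 [(0.86, [0.5368, 0.3301]), (0.69, [0.5454, 0.2472]), (0.57, [0.4944, 0.3909])]
black_bar [(0.94, [0.2851, -0.241]), (0.81, [0.426, -0.1247])]
white_bar [(0.76, [0.5982, -0.1711])]
red_bar [(0.61, [0.6017, -0.3163]), (0.61, [0.5992, -0.4319])]
tray [   9   10   83   66 2045] [[111.6, 186.0], [185.2, 168.7], [196.9, 218.3], [123.3, 235.6]] [[0.5656, 0.4539], [0.6265, 0.218], [0.4669, 0.1746], [0.4073, 0.4076]] c [0.5166 0.3135] [np.float64(0.1649), np.float64(0.2437), np.float64(0.1654), np.float64(0.2405)] [np.float64(16.3), np.float64(-75.5), np.float64(-164.8), np.float64(104.3)]
```

View pics/crop2.png

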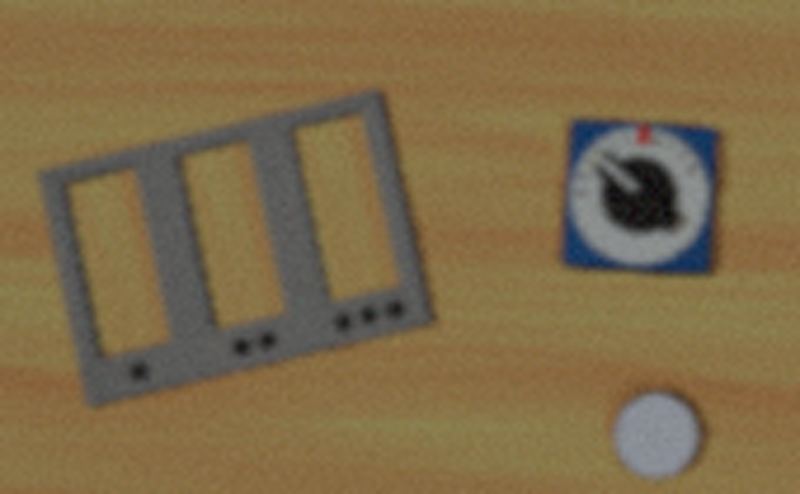

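The tray crop shows the one-dot pocket centred near (118,264), the two-dot near (233,237) and the three-dot near (347,208). The dial's pointer runs up-left from (640,195) to (600,157), with the red mark at (644,133).

In the bars crop, the candidates for "black" are the black sleeved bar (298,325) and the yellow one (432,515). For "red" they are the red sleeved bar (531,120) and the green one (685,118). Colour and sleeve single out the first of each pair.

Run:
```python
from h import *
s=800/170
def W(u,v,z): return at('top',[105+(u+.5)/s-.5,150+(v+.5)/s-.5],z)[:2]
C=[W(*p,.016) for p in [(118,264),(233.5,237),(347,208)]]
print(np.round(C,4)); d=C[0]-C[2]; print(np.hypot(*d), np.degrees(np.arctan2(*d[::-1]))-90)
for q in [[(64,184),(134,170),(172,345),(103,358)],[(182,157),(250,143),(287,317),(215,330)],[(294,127),(362,113),(402,290),(330,302)]]:
    Q=np.array([W(*p,.016) for p in q]); e=(Q[0]+Q[1]-Q[2]-Q[3])/2; print(np.hypot(*e),np.degrees(np.arctan2(*e[::-1])))
p=W(600,155,.076)-W(640,195,.076);print('pointer',p,np.degrees(np.arctan2(*p[::-1])))
p=W(682,227,.076);q=W(600,155,.076);print((p+q)/2,np.hypot(*(p-q)),np.degrees(np.arctan2(*(q-p)[::-1])))
print(r.state()['time_s'])
```

```text
[[0.5032 0.3921]
 [0.5231 0.314 ]
 [0.5445 0.2371]]
0.16040141271733707 14.930602356148086
0.12300106945791646 15.318610231128005
0.12192413410393692 13.93026121225761
0.1242491186366681 14.338056312552075
pointer [0.02565957 0.02664805] 46.082610992916514
[0.55434482 0.03346681] 0.07119915117403945 49.775767869499866
1.2
```

```bash
cat >> h.py <<'E'
def plan(*wps, lim=.99):
    """waypoints (x,y,z,yaw deg); prints calls in tool units, from measured pose"""
    s=r.state(); p=np.array(s['tool_pos']); M=R.from_quat(s['ee_rot']).as_matrix(); y=np.degrees(np.arctan2(M[1,0],M[0,0]))
    print('t',round(s['time_s'],2),'pos',p.round(4),'yaw',round(y,2),'tilt',M[2,:2].round(4),'gap',round(s['finger_gap'],4),'gf',round(s['gripper_force'],1),'f',np.round(s['ft_force'],1),'q6',round(s['q'][5],2))
    for w in wps:
        c,sn=np.cos(np.radians(y)),np.sin(np.radians(y)); d=np.array(w[:3])-p
        t=np.array([d[0]*c+d[1]*sn,d[0]*sn-d[1]*c,-d[2]])*10; n=int(np.ceil(abs(t).max()/lim))
        dy=(w[3]-y+90)%180-90
        print(w,'->',n,'calls of',(t/n).round(3),'turn total',round(-dy/360,4)); p=np.array(w[:3]); y=y+dy
E
python3 -c "
from h import *
plan((.46,.2,.25,-19.2),(.433,-.134,.15,-19.2),(.433,-.134,.15,-5.9),(.433,-.134,.032,-5.9))"
```

```text
t 1.2 pos [0.2053 0.5903 0.2503] yaw -19.18 tilt [ 0. -0.] gap 0.0853 gf 0.0 f [-0.2  0.1  0.1] q6 -0.26
(0.46, 0.2, 0.25, -19.2) -> 4 calls of [0.922 0.712 0.001] turn total 0.0
(0.433, -0.134, 0.15, -19.2) -> 4 calls of [0.211 0.811 0.25 ] turn total -0.0
(0.433, -0.134, 0.15, -5.9) -> 0 calls of [nan nan nan] turn total -0.0369
(0.433, -0.134, 0.032, -5.9) -> 2 calls of [ 0.   -0.    0.59] turn total -0.0h.py:20: RuntimeWarning: invalid value encountered in divide
  print(w,'->',n,'calls of',(t/n).round(3),'turn total',round(-dy/360,4)); p=np.array(w[:3]); y=y+dy
```

Emit:
{"name": "apply_moves", "arguments": {
  "deltas": [
    [0.92,0.71,0,0,1],
    [0.92,0.71,0,0,1],
    [0.92,0.71,0,0,1]
  ]
}}

```text
time_s: 1.5
tool_pos: [0.2702, 0.4898, 0.2506]
ee_rot: [0.986, -0.168, -0.0, 0.001]
ft_force: [0.5, 0.9, -0.1]
finger_gap: 0.0854
gripper_force: 0.0
```

Emit:
{"name": "apply_moves", "arguments": {
  "deltas": [
    [0.92,0.71,0,0,1],
    [0.92,0.71,0,0,1],
    [0.92,0.71,0,0,1]
  ]
}}

```text
time_s: 1.8
tool_pos: [0.3337, 0.3928, 0.2506]
ee_rot: [0.986, -0.168, -0.0, 0.0]
ft_force: [-0.6, 1.0, 0.6]
finger_gap: 0.0852
gripper_force: 0.0
```

Emit:
{"name": "apply_moves", "arguments": {
  "deltas": [
    [0.92,0.71,0,0,1],
    [0.92,0.71,0,0,1],
    [0.92,0.71,0,0,1]
  ]
}}

```text
time_s: 2.1
tool_pos: [0.3973, 0.296, 0.2506]
ee_rot: [0.986, -0.168, 0.0, -0.0]
ft_force: [0.3, 0.7, -1.0]
finger_gap: 0.0857
gripper_force: 0.0
```

Emit:
{"name": "apply_moves", "arguments": {
  "deltas": [
    [0.92,0.71,0,0,1],
    [0.92,0.71,0,0,1],
    [0.92,0.71,0,0,1]
  ]
}}

```text
time_s: 2.4
tool_pos: [0.4612, 0.1989, 0.2505]
ee_rot: [0.986, -0.168, 0.0, -0.0]
ft_force: [-0.0, -1.1, 0.1]
finger_gap: 0.0857
gripper_force: 0.0
```

Emit:
{"name": "apply_moves", "arguments": {
  "deltas": [
    [0.21,0.81,0,0,1],
    [0.21,0.81,0,0,1],
    [0.21,0.81,0,0,1]
  ]
}}

```text
time_s: 2.7
tool_pos: [0.4523, 0.1152, 0.2505]
ee_rot: [0.986, -0.168, -0.0, 0.0]
ft_force: [0.9, 0.8, -0.2]
finger_gap: 0.0855
gripper_force: 0.0
```

Emit:
{"name": "apply_moves", "arguments": {
  "deltas": [
    [0.21,0.81,0,0,1],
    [0.21,0.81,0,0,1],
    [0.21,0.81,0,0,1]
  ]
}}

```text
time_s: 3.0
tool_pos: [0.4458, 0.0326, 0.2505]
ee_rot: [0.986, -0.168, 0.0, -0.0]
ft_force: [-0.6, -0.1, 0.1]
finger_gap: 0.0856
gripper_force: 0.0
```

Emit:
{"name": "apply_moves", "arguments": {
  "deltas": [
    [0.21,0.81,0.4,0,1],
    [0.21,0.81,0.4,0,1],
    [0.21,0.81,0.4,0,1]
  ]
}}

```text
time_s: 3.3
tool_pos: [0.4376, -0.051, 0.208]
ee_rot: [0.986, -0.169, -0.003, 0.001]
ft_force: [-0.4, 0.1, 0.0]
finger_gap: 0.0857
gripper_force: 0.0
```

Emit:
{"name": "apply_moves", "arguments": {
  "deltas": [
    [0.21,0.81,0.6,-0.037,1],
    [0.21,0.81,0.6,-0.037,1],
    [0.21,0.81,0.6,-0.037,1],
    [0.21,0.81,0.6,-0.037,1]
  ]
}}

```text
time_s: 3.7
tool_pos: [0.433, -0.1325, 0.1497]
ee_rot: [0.999, -0.052, -0.001, 0.0]
ft_force: [0.1, 0.2, 0.2]
finger_gap: 0.0853
gripper_force: 0.0
```

```bash
python3 -c "
from h import *
plan((.433,-.134,.032,-5.9))"
```

```text
t 3.7 pos [ 0.433  -0.1325  0.1497] yaw -5.96 tilt [-0.0013  0.0004] gap 0.0853 gf 0.0 f [0.1 0.2 0.2] q6 1.4
(0.433, -0.134, 0.032, -5.9) -> 2 calls of [0.001 0.007 0.588] turn total -0.0002
```

Emit:
{"name": "apply_moves", "arguments": {
  "deltas": [
    [0,0.015,0.4,0,1],
    [0,0.015,0.8,0,1],
    [0,0.015,0.8,0,1]
  ]
}}

```text
time_s: 4.0
tool_pos: [0.4307, -0.1326, 0.0676]
ee_rot: [0.999, -0.051, -0.004, 0.0]
ft_force: [-1.0, -0.1, -0.1]
finger_gap: 0.0854
gripper_force: 0.0
```

Emit:
{"name": "apply_moves", "arguments": {
  "deltas": [
    [0,0,0.2,0,1],
    [0,0,0.38,0,1],
    [0,0,0.38,0,0.2],
    [0,0,0.38,0,-0.5],
    [0,0,0.38,0,-0.5],
    [0,0,0.38,0,-0.5],
    [0,0,0.38,0,-0.5],
    [0,0,0.38,0,-0.5]
  ],
  "squeeze": 35
}}

```text
time_s: 4.8
tool_pos: [0.434, -0.1336, 0.0342]
ee_rot: [0.999, -0.051, 0.002, -0.0]
ft_force: [-0.1, 3.1, 7.6]
finger_gap: 0.0374
gripper_force: 36.2
```

```bash
python3 -c "
from h import *
plan((.433,-.134,.15,-6),(.48,.13,.18,-6),(.5031,.3913,.12,14.8-0),(.5031,.3913,.0405,14.8))"
```

```text
t 4.8 pos [ 0.434  -0.1336  0.0342] yaw -5.8 tilt [ 0.0042 -0.0005] gap 0.0374 gf 36.2 f [-0.1  3.1  7.6] q6 1.41
(0.433, -0.134, 0.15, -6) -> 2 calls of [-0.005  0.002 -0.579] turn total 0.0005
(0.48, 0.13, 0.18, -6) -> 3 calls of [ 0.064 -0.892 -0.1  ] turn total -0.0
(0.5031, 0.3913, 0.12, 14.8) -> 3 calls of [-0.014 -0.874  0.2  ] turn total -0.0578
(0.5031, 0.3913, 0.0405, 14.8) -> 1 calls of [0.    0.    0.795] turn total -0.0
```

Emit:
{"name": "apply_moves", "arguments": {
  "deltas": [
    [0,0,-0.1,0,-0.5],
    [0,0,-0.35,0,-0.5],
    [0,0,-0.7,0,-0.5],
    [0,0,-0.9,0,-0.5],
    [0,0,-0.9,0,-0.5]
  ]
}}

```text
time_s: 5.3
tool_pos: [0.4341, -0.134, 0.1257]
ee_rot: [0.999, -0.051, 0.004, -0.0]
ft_force: [0.2, 0.2, -3.3]
finger_gap: 0.0372
gripper_force: 35.9
```

```bash
python3 -c "
from h import *
plan((.48,.13,.17,-6),(.5031,.3913,.12,-6))
r.get_image('top');print(r.spot_point('top','black_bar'),r.spot_point('top','blue_bar'))"
```

```text
t 5.3 pos [ 0.4341 -0.134   0.1257] yaw -5.86 tilt [ 0.0076 -0.0009] gap 0.0372 gf 35.9 f [ 0.2  0.2 -3.3] q6 1.41
(0.48, 0.13, 0.17, -6) -> 3 calls of [ 0.063 -0.891 -0.148] turn total 0.0004
(0.5031, 0.3913, 0.12, -6) -> 3 calls of [-0.014 -0.874  0.167] turn total -0.0
[{'uv': [325.9, 280.3], 'confidence': 0.91}, {'uv': [155.0, 197.8], 'confidence': 0.19}] [{'uv': [344.1, 233.1], 'confidence': 0.86}]
```

Emit:
{"name": "apply_moves", "arguments": {
  "deltas": [
    [0.02,-0.3,-0.05,0,-0.5],
    [0.04,-0.6,-0.1,0,-0.5],
    [0.065,-0.89,-0.15,0,-0.5]
  ]
}}

```text
time_s: 5.75
tool_pos: [0.4467, -0.0455, 0.1358]
ee_rot: [0.999, -0.052, -0.002, 0.0]
ft_force: [-0.0, -0.1, -3.5]
finger_gap: 0.0373
gripper_force: 36.0
```

Emit:
{"name": "apply_moves", "arguments": {
  "deltas": [
    [0.02,-0.3,-0.05,0,-0.5],
    [0.04,-0.6,-0.1,0,-0.5],
    [0.065,-0.89,-0.15,0,-0.5]
  ]
}}

```text
time_s: 6.05
tool_pos: [0.4623, 0.0426, 0.1507]
ee_rot: [0.999, -0.051, -0.002, 0.001]
ft_force: [0.8, -1.8, -2.3]
finger_gap: 0.0375
gripper_force: 36.0
```

Emit:
{"name": "apply_moves", "arguments": {
  "deltas": [
    [0.02,-0.3,-0.05,0,-0.5],
    [0.04,-0.6,-0.1,0,-0.5],
    [0.065,-0.89,-0.15,0,-0.5]
  ]
}}

```text
time_s: 6.35
tool_pos: [0.478, 0.1304, 0.1655]
ee_rot: [0.999, -0.051, -0.002, 0.001]
ft_force: [0.4, 0.2, -2.9]
finger_gap: 0.0372
gripper_force: 36.0
```

Emit:
{"name": "apply_moves", "arguments": {
  "deltas": [
    [0,-0.3,0,0,-0.5],
    [0,-0.6,0,0,-0.5],
    [-0.015,-0.87,0.1,0,-0.5]
  ]
}}

```text
time_s: 6.65
tool_pos: [0.4865, 0.2177, 0.1563]
ee_rot: [0.999, -0.051, -0.0, 0.0]
ft_force: [0.1, -0.7, -2.5]
finger_gap: 0.0374
gripper_force: 36.1
```

Emit:
{"name": "apply_moves", "arguments": {
  "deltas": [
    [0,-0.3,0,0,-0.5],
    [0,-0.6,0,0,-0.5],
    [-0.015,-0.87,0.1,0,-0.5]
  ]
}}

```text
time_s: 6.95
tool_pos: [0.4939, 0.3044, 0.1461]
ee_rot: [0.999, -0.051, -0.0, 0.001]
ft_force: [0.1, 1.1, -1.8]
finger_gap: 0.0374
gripper_force: 36.1
```

Emit:
{"name": "apply_moves", "arguments": {
  "deltas": [
    [0,-0.3,0,-0.015,-0.5],
    [0,-0.6,0.1,-0.03,-0.5],
    [-0.015,-0.87,0.2,-0.045,-0.5],
    [-0.015,-0.87,0.3,-0.058,-0.5],
    [-0.015,-0.87,0.3,-0.058,-0.5]
  ]
}}

```text
time_s: 7.45
tool_pos: [0.4992, 0.3887, 0.1127]
ee_rot: [0.991, 0.131, -0.004, 0.003]
ft_force: [-0.1, 0.1, -3.8]
finger_gap: 0.0377
gripper_force: 36.1
```

```bash
python3 -c "
from h import *
plan((.5031,.3913,.06,14.8),(.5031,.3913,.042,14.8))"
```

```text
t 7.45 pos [0.4992 0.3887 0.1127] yaw 15.01 tilt [-0.0077  0.0046] gap 0.0377 gf 36.1 f [-0.1  0.1 -3.8] q6 0.92
(0.5031, 0.3913, 0.06, 14.8) -> 1 calls of [ 0.044 -0.015  0.527] turn total 0.0006
(0.5031, 0.3913, 0.042, 14.8) -> 1 calls of [0.   0.   0.18] turn total -0.0
```

Emit:
{"name": "apply_moves", "arguments": {
  "deltas": [
    [0.02,-0.01,0.25,0,-0.5],
    [0.03,-0.01,0.5,0,-0.5],
    [0.03,-0.01,0.5,0,-0.5],
    [0.03,-0.01,0.5,0,-0.5]
  ]
}}

```text
time_s: 7.85
tool_pos: [0.5038, 0.3907, 0.0669]
ee_rot: [0.991, 0.13, -0.001, 0.001]
ft_force: [0.2, -0.2, -2.3]
finger_gap: 0.0373
gripper_force: 36.1
```

```bash
python3 -c "
from h import *
plan((.5031,.3913,.042,14.8))
a=r.get_image('top'); cv2.imwrite('pics/c3.png',cv2.resize(a[150:255,105:275],(800,494),interpolation=cv2.INTER_CUBIC))"
```

```text
t 7.85 pos [0.5038 0.3907 0.0669] yaw 14.95 tilt [-0.0014  0.0016] gap 0.0373 gf 36.1 f [ 0.2 -0.2 -2.3] q6 0.92
(0.5031, 0.3913, 0.042, 14.8) -> 1 calls of [-0.005 -0.008  0.249] turn total 0.0004
```

View pics/c3.png

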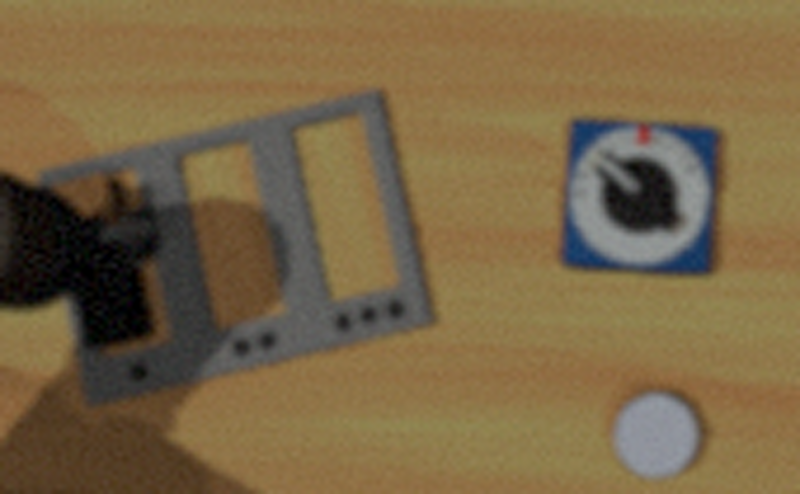

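The black bar hangs inside the one-dot pocket's outline; its near end is at about (118,340), short of the near rim at (135,350).

Emit:
{"name": "apply_moves", "arguments": {
  "deltas": [
    [0,-0.005,0.1,0,-0.5],
    [0,-0.005,0.17,0,-0.5],
    [0,-0.005,0.22,0,-0.5],
    [0,-0.005,0.245,0,-0.5],
    [0,-0.005,0.245,0,-0.5]
  ]
}}

```text
time_s: 8.4
tool_pos: [0.5037, 0.392, 0.0428]
ee_rot: [0.991, 0.131, 0.0, 0.0]
ft_force: [-0.6, -0.3, -2.7]
finger_gap: 0.0373
gripper_force: 36.2
```

```bash
python3 -c "
from h import *
plan((.5031,.3913,.042,14.8))"
```

```text
t 8.4 pos [0.5037 0.392  0.0428] yaw 15.03 tilt [0.0002 0.0001] gap 0.0373 gf 36.2 f [-0.6 -0.3 -2.7] q6 0.92
(0.5031, 0.3913, 0.042, 14.8) -> 1 calls of [-0.008  0.005  0.008] turn total 0.0006
```

Not touching yet; creep down 1–2 mm.

Emit:
{"name": "apply_moves", "arguments": {
  "deltas": [
    [0,0,0.01,0,-0.5],
    [0,0,0.01,0,-0.5]
  ]
}}

```text
time_s: 8.6
tool_pos: [0.5039, 0.3923, 0.0424]
ee_rot: [0.991, 0.131, 0.0, -0.0]
ft_force: [-1.5, -1.9, 0.2]
finger_gap: 0.0374
gripper_force: 36.4
```

Emit:
{"name": "apply_moves", "arguments": {
  "deltas": [
    [0,0,0.01,0,-0.5],
    [0,0,0.01,0,-0.5]
  ]
}}

```text
time_s: 8.8
tool_pos: [0.5038, 0.3922, 0.0422]
ee_rot: [0.991, 0.131, 0.0, -0.0]
ft_force: [-2.5, -2.4, 6.3]
finger_gap: 0.0374
gripper_force: 37.1
```

```bash
python3 -c "
from h import *
plan((.5031,.3913,.042,14.8))"
```

```text
t 8.8 pos [0.5038 0.3922 0.0422] yaw 15.04 tilt [ 0.0009 -0.0003] gap 0.0374 gf 37.1 f [-2.5 -2.4  6.3] q6 0.92
(0.5031, 0.3913, 0.042, 14.8) -> 1 calls of [-0.009  0.007  0.002] turn total 0.0007
```

Emit:
{"name": "apply_moves", "arguments": {
  "deltas": [
    [0,0,-0.005,0,0.0],
    [0,0,-0.005,0,0.3],
    [0,0,-0.005,0,0.35],
    [0,0,-0.3,0,0.35],
    [0,0,-0.7,0,0.35],
    [0,0,-1,0,0.6],
    [0,0,-1,0,1]
  ]
}}

```text
time_s: 9.5
tool_pos: [0.5059, 0.3942, 0.1463]
ee_rot: [0.991, 0.131, 0.004, -0.003]
ft_force: [0.1, 0.4, 0.3]
finger_gap: 0.0805
gripper_force: 0.0
```

```bash
python3 -c "
from h import *
plan((.5955,-.168,.14,15),(.5955,-.168,.033,-30.9))"
```

```text
t 9.5 pos [0.5059 0.3942 0.1463] yaw 15.07 tilt [ 0.0094 -0.0052] gap 0.0805 gf 0.0 f [0.1 0.4 0.3] q6 0.92
(0.5955, -0.168, 0.14, 15) -> 6 calls of [-0.1    0.944  0.011] turn total 0.0002
(0.5955, -0.168, 0.033, -30.9) -> 2 calls of [0.    0.    0.535] turn total 0.1275
```

Emit:
{"name": "apply_moves", "arguments": {
  "deltas": [
    [-0.1,0.94,0,0,1],
    [-0.1,0.94,0,0,1]
  ]
}}

```text
time_s: 9.7
tool_pos: [0.5178, 0.2979, 0.14]
ee_rot: [0.991, 0.132, -0.0, 0.0]
ft_force: [0.4, 0.0, 0.2]
finger_gap: 0.0852
gripper_force: 0.0
```

Emit:
{"name": "apply_moves", "arguments": {
  "deltas": [
    [-0.1,0.94,0,0,1],
    [-0.1,0.94,0,0,1]
  ]
}}

```text
time_s: 9.9
tool_pos: [0.5326, 0.203, 0.14]
ee_rot: [0.991, 0.131, -0.001, 0.0]
ft_force: [0.9, 0.9, -0.9]
finger_gap: 0.0853
gripper_force: 0.0
```

Emit:
{"name": "apply_moves", "arguments": {
  "deltas": [
    [-0.1,0.94,0,0,1],
    [-0.1,0.94,0,0,1]
  ]
}}

```text
time_s: 10.1
tool_pos: [0.5474, 0.1096, 0.1401]
ee_rot: [0.991, 0.131, -0.001, 0.0]
ft_force: [0.7, 0.3, -0.1]
finger_gap: 0.0852
gripper_force: 0.0
```

Emit:
{"name": "apply_moves", "arguments": {
  "deltas": [
    [-0.1,0.94,0,0,1],
    [-0.1,0.94,0,0,1]
  ]
}}

```text
time_s: 10.3
tool_pos: [0.5621, 0.0162, 0.1401]
ee_rot: [0.991, 0.131, -0.001, 0.0]
ft_force: [1.2, 0.2, -0.1]
finger_gap: 0.0855
gripper_force: 0.0
```

Emit:
{"name": "apply_moves", "arguments": {
  "deltas": [
    [-0.1,0.94,0,0,1],
    [-0.1,0.94,0,0,1]
  ]
}}

```text
time_s: 10.5
tool_pos: [0.5769, -0.0771, 0.14]
ee_rot: [0.991, 0.13, -0.0, -0.0]
ft_force: [0.7, 1.2, 0.2]
finger_gap: 0.0855
gripper_force: 0.0
```

Emit:
{"name": "apply_moves", "arguments": {
  "deltas": [
    [-0.1,0.94,0,0.127,1],
    [-0.1,0.94,0,0.127,1],
    [-0.1,0.94,0,0.127,1],
    [-0.1,0.94,0,0.127,1],
    [-0.1,0.94,0,0.127,1],
    [-0.1,0.94,0,0.127,1],
    [-0.1,0.94,0,0.127,1]
  ]
}}

```text
time_s: 11.2
tool_pos: [0.5914, -0.1684, 0.1398]
ee_rot: [0.964, -0.265, -0.001, 0.0]
ft_force: [-0.7, -0.3, -0.1]
finger_gap: 0.085
gripper_force: 0.0
```

```bash
python3 -c "
from h import *
plan((.5955,-.168,.033,-30.9))
a=r.get_image('top'); 
cv2.imwrite('pics/c4.png',np.vstack([cv2.resize(a[175:245,110:210],(600,420)[:2]),]))
p=at('top',r.spot_point('top','black_bar')[0]['uv'],.008);print(p,r.spot_point('top','black_bar'))"
```

```text
t 11.2 pos [ 0.5914 -0.1684  0.1398] yaw -30.71 tilt [-0.0014  0.0006] gap 0.085 gf 0.0 f [-0.7 -0.3 -0.1] q6 1.05
(0.5955, -0.168, 0.033, -30.9) -> 2 calls of [ 0.016 -0.012  0.534] turn total 0.0005
[ 0.28169076 -0.24026978  0.008     ] [{'uv': [326.1, 279.5], 'confidence': 0.8}, {'uv': [131.0, 207.3], 'confidence': 0.77}, {'uv': [180.5, 193.5], 'confidence': 0.37}, {'uv': [131.0, 206.6], 'confidence': 0.27}]
```

View pics/c4.png

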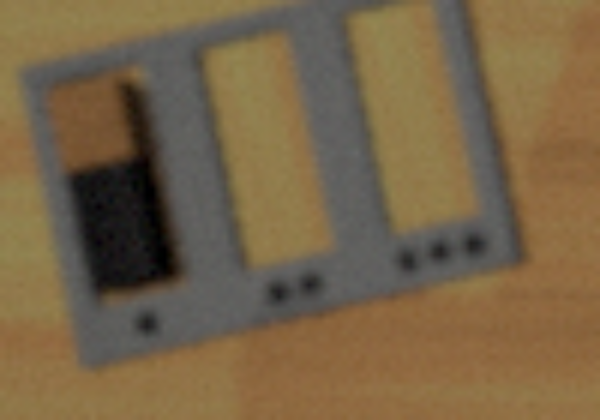

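The black bar lies flat in the one-dot pocket, spanning (50-180, 75-290), inside all the walls. Next is white.

Emit:
{"name": "apply_moves", "arguments": {
  "deltas": [
    [0.03,-0.02,0.4,0,1],
    [0.03,-0.02,0.8,0,1],
    [0.03,-0.02,0.8,0,1]
  ]
}}

```text
time_s: 11.65
tool_pos: [0.5911, -0.1676, 0.0552]
ee_rot: [0.964, -0.265, -0.006, 0.001]
ft_force: [-1.4, -0.3, -0.8]
finger_gap: 0.0854
gripper_force: 0.0
```

Emit:
{"name": "apply_moves", "arguments": {
  "deltas": [
    [0,0,0.15,0,1],
    [0,0,0.27,0,1],
    [0,0,0.27,0,0.2],
    [0,0,0.27,0,-0.5],
    [0,0,0.27,0,-0.5],
    [0,0,0.27,0,-0.5],
    [0,0,0.27,0,-0.5],
    [0,0,0.27,0,-0.5]
  ]
}}

```text
time_s: 12.45
tool_pos: [0.5965, -0.1681, 0.0353]
ee_rot: [0.964, -0.264, 0.001, -0.0]
ft_force: [1.1, 2.2, 6.2]
finger_gap: 0.037
gripper_force: 37.7
```

Emit:
{"name": "apply_moves", "arguments": {
  "deltas": [
    [0,0,-0.1,0,-0.5],
    [0,0,-0.35,0,-0.5],
    [0,0,-0.7,0,-0.5],
    [0,0,-1,0,-0.5],
    [0,0,-1,0,-0.5]
  ]
}}

```text
time_s: 12.95
tool_pos: [0.5977, -0.1686, 0.1383]
ee_rot: [0.964, -0.264, 0.004, -0.001]
ft_force: [1.3, -0.5, -2.7]
finger_gap: 0.0375
gripper_force: 36.7
```

```bash
python3 -c "
from h import *
plan((.5235,.3145,.13,-31),(.5235,.3145,.075,14.8))"
```

```text
t 12.95 pos [ 0.5977 -0.1686  0.1383] yaw -30.67 tilt [ 0.0078 -0.0033] gap 0.0375 gf 36.7 f [ 1.3 -0.5 -2.7] q6 1.05
(0.5235, 0.3145, 0.13, -31) -> 4 calls of [-0.776 -0.944  0.021] turn total 0.0009
(0.5235, 0.3145, 0.075, 14.8) -> 1 calls of [ 0.   -0.    0.55] turn total -0.1272
```

Emit:
{"name": "apply_moves", "arguments": {
  "deltas": [
    [-0.19,-0.24,0,0,-0.5],
    [-0.38,-0.47,0,0,-0.5],
    [-0.58,-0.71,0,0,-0.5],
    [-0.77,-0.94,0,0,-0.5]
  ]
}}

```text
time_s: 13.35
tool_pos: [0.5751, -0.0471, 0.1316]
ee_rot: [0.964, -0.265, -0.002, 0.001]
ft_force: [1.3, 0.7, -3.8]
finger_gap: 0.037
gripper_force: 36.7
```

Emit:
{"name": "apply_moves", "arguments": {
  "deltas": [
    [-0.19,-0.24,0,0,-0.5],
    [-0.38,-0.47,0,0,-0.5],
    [-0.58,-0.71,0,0,-0.5],
    [-0.77,-0.94,0,0,-0.5]
  ]
}}

```text
time_s: 13.75
tool_pos: [0.557, 0.0729, 0.1317]
ee_rot: [0.964, -0.265, -0.002, 0.001]
ft_force: [0.9, -0.1, -4.3]
finger_gap: 0.037
gripper_force: 36.7
```

Emit:
{"name": "apply_moves", "arguments": {
  "deltas": [
    [-0.19,-0.24,0,0,-0.5],
    [-0.38,-0.47,0,0,-0.5],
    [-0.58,-0.71,0,0,-0.5],
    [-0.77,-0.94,0,0,-0.5]
  ]
}}

```text
time_s: 14.15
tool_pos: [0.5389, 0.1927, 0.1317]
ee_rot: [0.964, -0.265, -0.002, 0.001]
ft_force: [1.5, 0.4, -3.1]
finger_gap: 0.0375
gripper_force: 36.7
```

Emit:
{"name": "apply_moves", "arguments": {
  "deltas": [
    [-0.19,-0.24,0,-0.02,-0.5],
    [-0.38,-0.47,0,-0.04,-0.5],
    [-0.58,-0.71,0,-0.06,-0.5],
    [-0.77,-0.94,0,-0.08,-0.5],
    [-0.77,-0.94,0.1,-0.1,-0.5],
    [-0.77,-0.94,0.2,-0.12,-0.5],
    [-0.77,-0.94,0.4,-0.127,-0.5],
    [-0.77,-0.94,0.5,-0.127,-0.5],
    [-0.77,-0.94,0.5,-0.127,-0.5],
    [-0.77,-0.94,0.5,-0.127,-0.5]
  ]
}}

```text
time_s: 15.15
tool_pos: [0.5226, 0.3121, 0.0834]
ee_rot: [0.991, 0.13, -0.0, 0.0]
ft_force: [-0.1, -0.2, -3.4]
finger_gap: 0.037
gripper_force: 36.7
```

```bash
python3 -c "
from h import *
plan((.5235,.3145,.0435,14.8))"
```

```text
t 15.15 pos [0.5226 0.3121 0.0834] yaw 14.97 tilt [-0.0009  0.0007] gap 0.037 gf 36.7 f [-0.1 -0.2 -3.4] q6 1.03
(0.5235, 0.3145, 0.0435, 14.8) -> 1 calls of [ 0.015 -0.02   0.399] turn total 0.0005
```

Emit:
{"name": "apply_moves", "arguments": {
  "deltas": [
    [0.015,-0.02,0.15,0,-0.5],
    [0.015,-0.02,0.28,0,-0.5],
    [0.015,-0.02,0.36,0,-0.5],
    [0.015,-0.02,0.39,0,-0.5],
    [0.015,-0.02,0.4,0,-0.5],
    [0.015,-0.02,0.4,0,-0.5]
  ]
}}

```text
time_s: 15.75
tool_pos: [0.5238, 0.315, 0.0439]
ee_rot: [0.991, 0.131, 0.0, -0.0]
ft_force: [-0.5, -1.0, -4.1]
finger_gap: 0.0372
gripper_force: 36.8
```

Emit:
{"name": "apply_moves", "arguments": {
  "deltas": [
    [0,0,0.01,0,-0.5],
    [0,0,0.01,0,-0.5]
  ]
}}

```text
time_s: 15.95
tool_pos: [0.524, 0.3151, 0.0433]
ee_rot: [0.991, 0.131, 0.001, -0.0]
ft_force: [0.5, -0.1, -1.8]
finger_gap: 0.0374
gripper_force: 36.9
```

Emit:
{"name": "apply_moves", "arguments": {
  "deltas": [
    [0,0,0.01,0,-0.5],
    [0,0,0.015,0,-0.5]
  ]
}}

```text
time_s: 16.15
tool_pos: [0.524, 0.3151, 0.0433]
ee_rot: [0.991, 0.131, 0.001, -0.0]
ft_force: [-3.7, -1.6, 9.7]
finger_gap: 0.0373
gripper_force: 38.2
```

Contact. Release and head to red.

Emit:
{"name": "apply_moves", "arguments": {
  "deltas": [
    [0,0,-0.01,0,0.0],
    [0,0,-0.01,0,0.3],
    [0,0,-0.01,0,0.35],
    [0,0,-0.3,0,0.35],
    [0,0,-0.7,0,0.35],
    [0,0,-1,0,0.6],
    [0,0,-1,0,1],
    [0,0,-1,0,1]
  ]
}}

```text
time_s: 16.95
tool_pos: [0.5236, 0.3149, 0.1419]
ee_rot: [0.991, 0.131, 0.001, -0.001]
ft_force: [-1.3, 0.4, -1.3]
finger_gap: 0.0853
gripper_force: 0.0
```

```bash
python3 -c "
from h import *
plan((.597,-.318,.14,14.8),(.597,-.318,.033,-9.4))"
```

```text
t 16.95 pos [0.5236 0.3149 0.1419] yaw 15.0 tilt [ 0.0012 -0.0012] gap 0.0853 gf 0.0 f [-1.3  0.4 -1.3] q6 1.03
(0.597, -0.318, 0.14, 14.8) -> 7 calls of [-0.133  0.9    0.003] turn total 0.0006
(0.597, -0.318, 0.033, -9.4) -> 2 calls of [0.    0.    0.535] turn total 0.0672
```

Emit:
{"name": "apply_moves", "arguments": {
  "deltas": [
    [-0.13,0.9,0,0,1],
    [-0.13,0.9,0,0,1]
  ]
}}

```text
time_s: 17.15
tool_pos: [0.5331, 0.2232, 0.1393]
ee_rot: [0.991, 0.131, -0.002, 0.001]
ft_force: [0.6, -0.5, 0.2]
finger_gap: 0.0853
gripper_force: 0.0
```

Emit:
{"name": "apply_moves", "arguments": {
  "deltas": [
    [-0.13,0.9,0,0,1],
    [-0.13,0.9,0,0,1]
  ]
}}

```text
time_s: 17.35
tool_pos: [0.5439, 0.1317, 0.1395]
ee_rot: [0.991, 0.131, -0.002, 0.001]
ft_force: [0.7, -0.1, 0.6]
finger_gap: 0.0858
gripper_force: 0.0
```

Emit:
{"name": "apply_moves", "arguments": {
  "deltas": [
    [-0.13,0.9,0,0,1],
    [-0.13,0.9,0,0,1]
  ]
}}

```text
time_s: 17.55
tool_pos: [0.5547, 0.0414, 0.1395]
ee_rot: [0.991, 0.13, -0.002, 0.0]
ft_force: [-0.5, -1.1, -0.8]
finger_gap: 0.0854
gripper_force: 0.0
```

Emit:
{"name": "apply_moves", "arguments": {
  "deltas": [
    [-0.13,0.9,0,0,1],
    [-0.13,0.9,0,0,1]
  ]
}}

```text
time_s: 17.75
tool_pos: [0.5655, -0.0488, 0.1395]
ee_rot: [0.991, 0.13, -0.002, 0.0]
ft_force: [0.3, 0.6, -0.3]
finger_gap: 0.0855
gripper_force: 0.0
```

Emit:
{"name": "apply_moves", "arguments": {
  "deltas": [
    [-0.13,0.9,0,0,1],
    [-0.13,0.9,0,0,1]
  ]
}}

```text
time_s: 17.95
tool_pos: [0.5763, -0.139, 0.1394]
ee_rot: [0.991, 0.13, -0.002, -0.0]
ft_force: [1.0, 0.2, -0.1]
finger_gap: 0.0854
gripper_force: 0.0
```

Emit:
{"name": "apply_moves", "arguments": {
  "deltas": [
    [-0.13,0.9,0,0,1],
    [-0.13,0.9,0,0,1]
  ]
}}

```text
time_s: 18.15
tool_pos: [0.5871, -0.2292, 0.1392]
ee_rot: [0.991, 0.13, -0.002, -0.001]
ft_force: [1.8, 1.1, -1.0]
finger_gap: 0.0855
gripper_force: 0.0
```

Emit:
{"name": "apply_moves", "arguments": {
  "deltas": [
    [-0.13,0.9,0,0.067,1],
    [-0.13,0.9,0,0.067,1],
    [-0.13,0.9,0,0.067,1],
    [-0.13,0.9,0,0.067,1],
    [-0.13,0.9,0,0.067,1]
  ]
}}

```text
time_s: 18.65
tool_pos: [0.5981, -0.3168, 0.1396]
ee_rot: [0.997, -0.078, -0.001, -0.0]
ft_force: [-0.7, 0.0, 0.2]
finger_gap: 0.0855
gripper_force: 0.0
```

```bash
python3 -c "
from h import *
plan((.597,-.318,.033,-9.4))
a=r.get_image('top')
cv2.imwrite('pics/c5.png',cv2.resize(a[150:255,105:275],(800,494),interpolation=cv2.INTER_CUBIC))"
```

```text
t 18.65 pos [ 0.5981 -0.3168  0.1396] yaw -8.95 tilt [-0.0029 -0.0006] gap 0.0855 gf 0.0 f [-0.7  0.   0.2] q6 1.66
(0.597, -0.318, 0.033, -9.4) -> 2 calls of [-0.005  0.007  0.533] turn total 0.0012
```

View pics/c5.png

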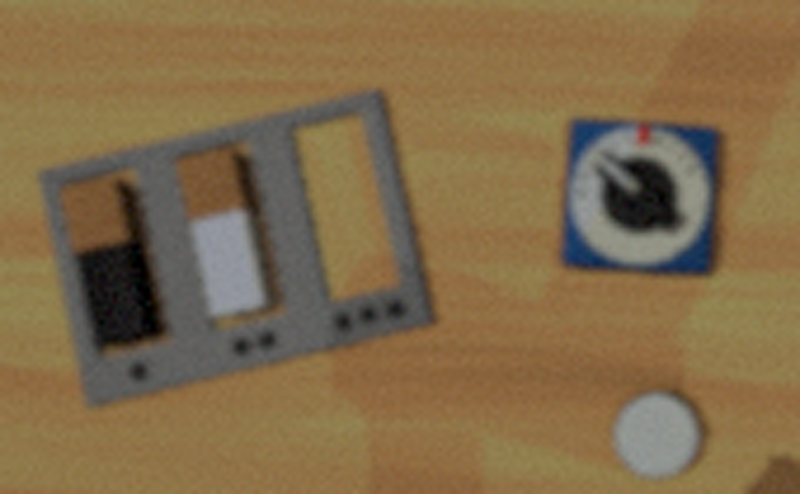

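The white bar lies inside the two-dot pocket (180-275, 145-320) and black is unchanged. Next is red.

Emit:
{"name": "apply_moves", "arguments": {
  "deltas": [
    [-0.01,0.01,0.4,0,1],
    [-0.01,0.01,0.8,0,1],
    [-0.01,0.01,0.8,0,1]
  ]
}}

```text
time_s: 19.0
tool_pos: [0.5936, -0.3154, 0.0551]
ee_rot: [0.997, -0.079, -0.006, -0.002]
ft_force: [-1.1, -0.9, -0.4]
finger_gap: 0.0853
gripper_force: 0.0
```

Emit:
{"name": "apply_moves", "arguments": {
  "deltas": [
    [0,0,0.15,0,1],
    [0,0,0.27,0,1],
    [0,0,0.27,0,0.2],
    [0,0,0.27,0,-0.5],
    [0,0,0.27,0,-0.5],
    [0,0,0.27,0,-0.5],
    [0,0,0.27,0,-0.5],
    [0,0,0.27,0,-0.5]
  ]
}}

```text
time_s: 19.8
tool_pos: [0.5986, -0.3184, 0.0357]
ee_rot: [0.997, -0.079, 0.001, 0.0]
ft_force: [-0.3, 1.6, 5.5]
finger_gap: 0.0372
gripper_force: 38.1
```

Emit:
{"name": "apply_moves", "arguments": {
  "deltas": [
    [0,0,-0.1,0,-0.5],
    [0,0,-0.35,0,-0.5],
    [0,0,-0.7,0,-0.5],
    [0,0,-1,0,-0.5],
    [0,0,-1,0,-0.5]
  ]
}}

```text
time_s: 20.3
tool_pos: [0.5999, -0.3192, 0.1393]
ee_rot: [0.997, -0.079, 0.004, 0.001]
ft_force: [0.6, 0.2, -2.7]
finger_gap: 0.0373
gripper_force: 37.2
```

```bash
python3 -c "
from h import *
plan((.5439,.2367,.13,-9.4),(.5439,.2367,.075,14.8))"
```

```text
t 20.3 pos [ 0.5999 -0.3192  0.1393] yaw -9.07 tilt [0.0086 0.002 ] gap 0.0373 gf 37.2 f [ 0.6  0.2 -2.7] q6 1.66
(0.5439, 0.2367, 0.13, -9.4) -> 6 calls of [-0.238 -0.9    0.015] turn total 0.0009
(0.5439, 0.2367, 0.075, 14.8) -> 1 calls of [ 0.   -0.    0.55] turn total -0.0672
```

Emit:
{"name": "apply_moves", "arguments": {
  "deltas": [
    [-0.08,-0.3,0,0,-0.5],
    [-0.16,-0.6,0,0,-0.5],
    [-0.24,-0.9,0,0,-0.5]
  ]
}}

```text
time_s: 20.6
tool_pos: [0.5863, -0.2244, 0.132]
ee_rot: [0.997, -0.08, -0.002, -0.001]
ft_force: [0.3, 0.7, -2.9]
finger_gap: 0.0373
gripper_force: 37.1
```

Emit:
{"name": "apply_moves", "arguments": {
  "deltas": [
    [-0.08,-0.3,0,0,-0.5],
    [-0.16,-0.6,0,0,-0.5],
    [-0.24,-0.9,0,0,-0.5]
  ]
}}

```text
time_s: 20.9
tool_pos: [0.577, -0.1316, 0.1323]
ee_rot: [0.997, -0.08, -0.002, -0.0]
ft_force: [-0.6, 0.4, -3.7]
finger_gap: 0.0375
gripper_force: 37.1
```

Emit:
{"name": "apply_moves", "arguments": {
  "deltas": [
    [-0.08,-0.3,0,0,-0.5],
    [-0.16,-0.6,0,0,-0.5],
    [-0.24,-0.9,0,0,-0.5]
  ]
}}

```text
time_s: 21.2
tool_pos: [0.5675, -0.0391, 0.1324]
ee_rot: [0.997, -0.08, -0.002, 0.0]
ft_force: [0.1, 0.2, -3.4]
finger_gap: 0.037
gripper_force: 37.1
```

Emit:
{"name": "apply_moves", "arguments": {
  "deltas": [
    [-0.08,-0.3,0,0,-0.5],
    [-0.16,-0.6,0,0,-0.5],
    [-0.24,-0.9,0,0,-0.5]
  ]
}}

```text
time_s: 21.5
tool_pos: [0.5581, 0.0533, 0.1325]
ee_rot: [0.997, -0.08, -0.002, 0.001]
ft_force: [0.4, -0.5, -3.4]
finger_gap: 0.0373
gripper_force: 37.1
```

Emit:
{"name": "apply_moves", "arguments": {
  "deltas": [
    [-0.08,-0.3,0,0,-0.5],
    [-0.16,-0.6,0,0,-0.5],
    [-0.24,-0.9,0,0,-0.5]
  ]
}}

```text
time_s: 21.8
tool_pos: [0.5488, 0.1458, 0.1325]
ee_rot: [0.997, -0.08, -0.002, 0.001]
ft_force: [1.0, 0.8, -3.1]
finger_gap: 0.0372
gripper_force: 37.1
```

Emit:
{"name": "apply_moves", "arguments": {
  "deltas": [
    [-0.08,-0.3,0,-0.02,-0.5],
    [-0.16,-0.6,0,-0.04,-0.5],
    [-0.24,-0.9,0,-0.06,-0.5],
    [-0.24,-0.9,0.1,-0.066,-0.5],
    [-0.24,-0.9,0.3,-0.066,-0.5],
    [-0.24,-0.9,0.5,-0.066,-0.5],
    [-0.24,-0.9,0.5,-0.066,-0.5],
    [-0.24,-0.9,0.5,-0.066,-0.5]
  ]
}}

```text
time_s: 22.6
tool_pos: [0.5404, 0.2372, 0.0833]
ee_rot: [0.992, 0.128, -0.001, 0.001]
ft_force: [0.6, 0.8, -3.2]
finger_gap: 0.0375
gripper_force: 37.1
```

```bash
python3 -c "
from h import *
plan((.5439,.2367,.0437,14.8))"
```

```text
t 22.6 pos [0.5404 0.2372 0.0833] yaw 14.65 tilt [-0.0026  0.0013] gap 0.0375 gf 37.1 f [ 0.6  0.8 -3.2] q6 1.14
(0.5439, 0.2367, 0.0437, 14.8) -> 1 calls of [0.033 0.014 0.396] turn total -0.0004
```

Emit:
{"name": "apply_moves", "arguments": {
  "deltas": [
    [0.028,0.012,0.15,0,-0.5],
    [0.028,0.012,0.28,0,-0.5],
    [0.028,0.012,0.36,0,-0.5],
    [0.028,0.012,0.39,0,-0.5],
    [0.028,0.012,0.4,0,-0.5],
    [0.028,0.012,0.4,0,-0.5]
  ]
}}

```text
time_s: 23.2
tool_pos: [0.5443, 0.2376, 0.0444]
ee_rot: [0.992, 0.128, 0.0, -0.0]
ft_force: [1.7, 0.8, -3.3]
finger_gap: 0.0372
gripper_force: 37.1
```

Emit:
{"name": "apply_moves", "arguments": {
  "deltas": [
    [0,0,0.01,0,-0.5],
    [0,0,0.01,0,-0.5]
  ]
}}

```text
time_s: 23.4
tool_pos: [0.5444, 0.2377, 0.0438]
ee_rot: [0.992, 0.128, 0.001, -0.0]
ft_force: [-0.3, 0.0, -3.2]
finger_gap: 0.0371
gripper_force: 37.2
```

Emit:
{"name": "apply_moves", "arguments": {
  "deltas": [
    [0,0,0.01,0,-0.5],
    [0,0,0.015,0,-0.5],
    [0,0,0.015,0,-0.5]
  ]
}}

```text
time_s: 23.7
tool_pos: [0.5444, 0.2377, 0.0437]
ee_rot: [0.992, 0.128, 0.001, -0.0]
ft_force: [-1.9, -0.5, 6.7]
finger_gap: 0.0376
gripper_force: 38.4
```

Emit:
{"name": "apply_moves", "arguments": {
  "deltas": [
    [0,0,-0.01,0,0.0],
    [0,0,-0.01,0,0.3],
    [0,0,-0.01,0,0.35],
    [0,0,-0.3,0,0.35],
    [0,0,-0.7,0,0.35],
    [0,0,-1,0,0.35],
    [0,0,-1,0,0.35]
  ]
}}

```text
time_s: 24.4
tool_pos: [0.5467, 0.239, 0.1469]
ee_rot: [0.992, 0.128, 0.005, -0.002]
ft_force: [0.0, 0.1, -0.6]
finger_gap: 0.0579
gripper_force: 0.0
```

```bash
cat > dial.py <<'E'
from h import *
a=np.mean([r.get_image('top') for _ in range(6)],0).astype(np.uint8)
big=cv2.resize(a[165:220,215:270],(770,770),interpolation=cv2.INTER_CUBIC); S=14
def W(u,v,z): return at('top',[215+(u+.5)/S-.5,165+(v+.5)/S-.5],z)[:2]
hsv=cv2.cvtColor(big,cv2.COLOR_BGR2HSV)
blue=cv2.inRange(hsv,(100,120,30),(125,255,255)); k=cv2.minAreaRect(cv2.findNonZero(blue)); print('box',k,W(*k[0],.042))
red=cv2.inRange(hsv,(0,110,90),(8,255,255))|cv2.inRange(hsv,(172,110,90),(180,255,255)); m=cv2.moments(red,True); rm=(m['m10']/m['m00'],m['m01']/m['m00']); M=W(*rm,.043)
print('mark',rm,M)
gray=cv2.cvtColor(big,cv2.COLOR_BGR2GRAY)
cir=cv2.HoughCircles(cv2.GaussianBlur(gray,(9,9),3),cv2.HOUGH_GRADIENT,1,200,param1=60,param2=20,minRadius=150,maxRadius=270); print('circ',None if cir is None else [(c,W(c[0],c[1],.043)) for c in cir[0][:3]])
cv2.imwrite('pics/'+__import__('sys').argv[1],cv2.resize(big,(600,600)))
E
python3 dial.py d1.png; python3 -c "
from h import *
plan((.5545,.035,.13,15),(.5545,.035,.13,48))"
```

```text
box ((364.2454833984375, 377.9019470214844), (417.9040222167969, 418.6204833984375), 3.3093361854553223) [0.55327945 0.03566664]
mark (375.6369804919423, 186.3189143341815) [0.59663377 0.03405076]
circ None
t 24.7 pos [0.5433 0.2369 0.1403] yaw 14.65 tilt [-0.0029  0.0011] gap 0.0574 gf 0.0 f [ 1.1 -0.4 -0.1] q6 1.14
(0.5545, 0.035, 0.13, 15) -> 3 calls of [-0.134  0.66   0.034] turn total -0.001
(0.5545, 0.035, 0.13, 48) -> 0 calls of [nan nan nan] turn total -0.0917h.py:20: RuntimeWarning: invalid value encountered in divide
  print(w,'->',n,'calls of',(t/n).round(3),'turn total',round(-dy/360,4)); p=np.array(w[:3]); y=y+dy
```

View pics/d1.png

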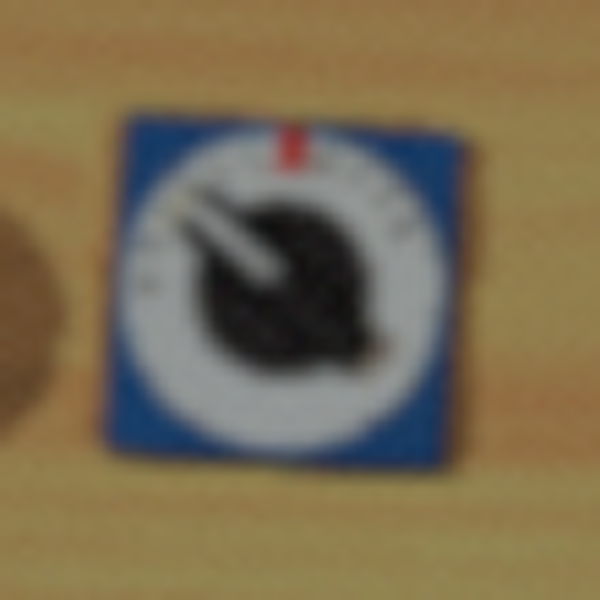

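The dial's bar runs from about (380,350) to the pointer end at (188,197). The box centre is (285,290) and the red mark (292,148). So the pointer yaw is about +49° and the target about -2.2°.

Emit:
{"name": "apply_moves", "arguments": {
  "deltas": [
    [-0.13,0.66,0,0,0.2],
    [-0.13,0.66,0,0,0.2]
  ]
}}

```text
time_s: 24.9
tool_pos: [0.547, 0.1677, 0.1403]
ee_rot: [0.992, 0.127, -0.002, 0.001]
ft_force: [0.4, -0.4, -0.3]
finger_gap: 0.0508
gripper_force: 0.0
```

Emit:
{"name": "apply_moves", "arguments": {
  "deltas": [
    [-0.13,0.66,0,0,0.1],
    [-0.13,0.66,0,0,0.1]
  ]
}}

```text
time_s: 25.1
tool_pos: [0.5513, 0.1, 0.1408]
ee_rot: [0.992, 0.126, -0.001, 0.0]
ft_force: [-0.1, -0.6, 0.7]
finger_gap: 0.047
gripper_force: 0.0
```

Emit:
{"name": "apply_moves", "arguments": {
  "deltas": [
    [-0.13,0.66,0,-0.095,0.1],
    [-0.13,0.66,0,-0.095,0.1],
    [-0.13,0.66,0.1,-0.095,0.1],
    [-0.13,0.66,0.2,-0.095,0.1],
    [-0.13,0.66,0.3,-0.095,0.1],
    [-0.13,0.66,0.3,-0.095,0.1],
    [-0.13,0.66,0.3,-0.095,0.1]
  ]
}}

```text
time_s: 25.8
tool_pos: [0.5564, 0.0361, 0.1114]
ee_rot: [0.911, 0.413, -0.0, 0.0]
ft_force: [0.5, -0.8, 0.3]
finger_gap: 0.0467
gripper_force: 0.0
```

```bash
python3 -c "
from h import *
plan((.555,.0353,.075,49))"
```

```text
t 25.8 pos [0.5564 0.0361 0.1114] yaw 48.77 tilt [-0.0008 -0.0002] gap 0.0467 gf 0.0 f [ 0.5 -0.8  0.3] q6 2.07
(0.555, 0.0353, 0.075, 49) -> 1 calls of [-0.015 -0.005  0.364] turn total -0.0007
```

Emit:
{"name": "apply_moves", "arguments": {
  "deltas": [
    [-0.015,-0.005,0.15,0,0.1],
    [-0.015,-0.005,0.3,0,0.1],
    [-0.015,-0.005,0.365,0,0.1],
    [-0.015,-0.005,0.365,0,0.1]
  ],
  "squeeze": 20
}}

```text
time_s: 26.2
tool_pos: [0.5547, 0.0352, 0.0748]
ee_rot: [0.911, 0.413, -0.001, -0.0]
ft_force: [0.2, -0.3, -0.2]
finger_gap: 0.0471
gripper_force: 0.0
```

Emit:
{"name": "apply_moves", "arguments": {
  "deltas": [
    [0,0,0,0,-0.2],
    [0,0,0,0,-0.4],
    [0,0,0,0,-0.6],
    [0,0,0,0,-0.9],
    [0,0,0,0,-0.9],
    [0,0,0,0,-0.9]
  ]
}}

```text
time_s: 26.8
tool_pos: [0.5544, 0.0364, 0.0763]
ee_rot: [0.91, 0.414, 0.0, -0.001]
ft_force: [-5.4, 6.5, 5.4]
finger_gap: 0.0156
gripper_force: 23.4
```

```bash
python3 -c "
from h import *
plan((.555,.0353,.075,-2.2)); print(r.state()['moment'])"
```

```text
t 26.8 pos [0.5544 0.0364 0.0763] yaw 48.86 tilt [ 0.0009 -0.0013] gap 0.0156 gf 23.4 f [-5.4  6.5  5.4] q6 2.07
(0.555, 0.0353, 0.075, -2.2) -> 1 calls of [-0.004  0.012  0.013] turn total 0.1418
[1.77383231 1.35687934 0.04665278]
```

Emit:
{"name": "apply_moves", "arguments": {
  "deltas": [
    [0,-0.01,0,0.01,-0.9],
    [0,-0.012,0,0.03,-0.9],
    [0,-0.012,0,0.05,-0.9],
    [0,-0.012,0,0.07,-0.9],
    [0,-0.012,0,0.09,-0.9],
    [0,-0.012,0,0.11,-0.9],
    [0,-0.012,0,0.13,-0.9],
    [0,-0.012,0,0.142,-0.9],
    [0,-0.012,0,0.142,-0.9],
    [0,-0.012,0,0.142,-0.9]
  ]
}}

```text
time_s: 27.8
tool_pos: [0.5542, 0.0367, 0.0763]
ee_rot: [1.0, -0.019, 0.0, -0.0]
ft_force: [-3.6, 5.5, 5.6]
finger_gap: 0.0156
gripper_force: 23.5
```

```bash
python3 -c "
from h import *
plan((.555,.0353,.075,-2.2)); print(r.state()['moment'])"
```

```text
t 27.8 pos [0.5542 0.0367 0.0763] yaw -2.16 tilt [ 0.0008 -0.001 ] gap 0.0156 gf 23.5 f [-3.6  5.5  5.6] q6 1.18
(0.555, 0.0353, 0.075, -2.2) -> 1 calls of [0.008 0.013 0.013] turn total 0.0001
[ 1.28953921  1.05149396 -0.09539759]
```

Emit:
{"name": "apply_moves", "arguments": {
  "deltas": [
    [0,0,0,0,-0.4],
    [0,0,0,0,0.0],
    [0,0,0,0,0.1],
    [0,0,-0.3,0,0.1],
    [0,0,-0.7,0,0.1],
    [0,0,-1,0,0.1],
    [0,0,-1,0,0.1]
  ]
}}

```text
time_s: 28.5
tool_pos: [0.557, 0.0363, 0.1802]
ee_rot: [1.0, -0.019, 0.005, -0.001]
ft_force: [0.5, 0.8, 0.7]
finger_gap: 0.0471
gripper_force: 0.0
```

Emit:
{"name": "apply_moves", "arguments": {
  "deltas": [
    [-0.2,-0.45,0,0,0.1],
    [-0.4,-0.95,0,0,0.1],
    [-0.4,-0.95,0,0,0.1]
  ]
}}

```text
time_s: 28.8
tool_pos: [0.5165, 0.1356, 0.1748]
ee_rot: [1.0, -0.017, -0.0, -0.0]
ft_force: [-0.7, -0.2, 0.5]
finger_gap: 0.0469
gripper_force: 0.0
```

Emit:
{"name": "apply_moves", "arguments": {
  "deltas": [
    [-0.4,-0.45,0,0,0.1],
    [-0.9,-0.95,0,0,0.1],
    [-0.9,-0.95,0,0,0.1],
    [-0.9,-0.95,0,0,0.1]
  ]
}}

```text
time_s: 29.2
tool_pos: [0.4298, 0.2324, 0.1748]
ee_rot: [1.0, -0.018, -0.0, 0.0]
ft_force: [0.5, -0.6, 0.5]
finger_gap: 0.0468
gripper_force: 0.0
```

```bash
python3 dial.py d2.png; python3 -c "
from h import *
plan()
a=r.get_image('top'); d=cv2.imread('pics/d2.png')
p=cv2.resize(a[115:285,100:420],(800,425)); 
q=np.zeros((600,800,3),np.uint8); q[:175*1,:]=0
d=cv2.resize(d[90:490,90:490],(400,400))
p=cv2.resize(a[140:260,105:225],(400,400)); f=cv2.resize(a,(266,200))
q=np.zeros((600,800,3),np.uint8); q[:400,:400]=d; q[:400,400:]=p; q[400:,:266]=f
cv2.imwrite('pics/e.png',q)"
```

```text
box ((364.4062805175781, 378.11578369140625), (418.0529479980469, 418.46533203125), 3.3774726390838623) [0.55323183 0.03562934]
mark (375.40625, 186.7533783783784) [0.59653403 0.03410056]
circ None
t 29.5 pos [0.4323 0.2301 0.175 ] yaw -2.36 tilt [-0.0003  0.0005] gap 0.0469 gf 0.0 f [ 0.5  0.1 -0.7] q6 0.71
```

View pics/e.png

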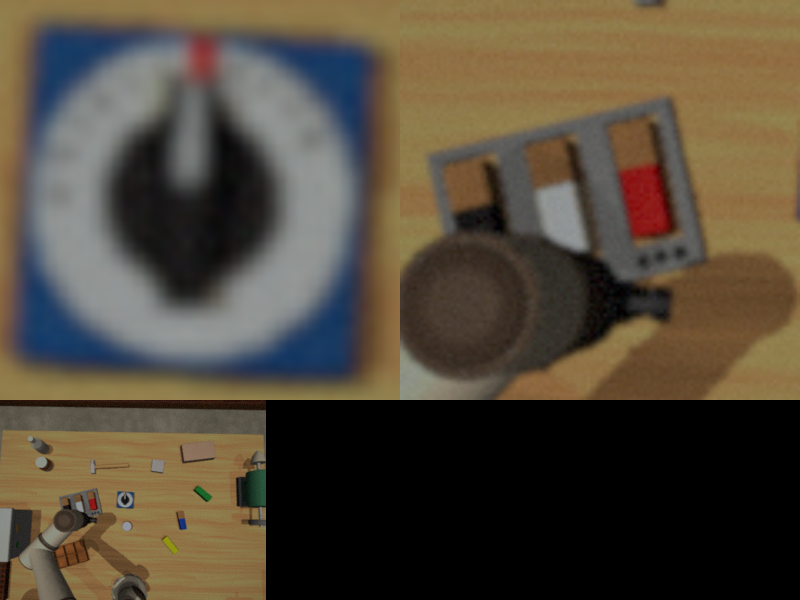

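The dial's pointer line, (190,185) to (198,85), now points at the red mark (202,60). Red lies in the three-dot pocket, white and black are undisturbed, and nothing else has moved.

```bash
python3 -c "
from workcell import r
print(r.sign_off())"
```

```text
the job is handed in; nothing more can be done
None
```

The black, white and red bars lie flat in the one-, two- and three-dot pockets, placed in that order. The dial, turned last, points at the red mark as near as the images show, and I handed the job in at about 29.5 s of the 72 s limit; no verdict came back.

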